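# Tip the model motorcycle frame up on its rocking paint stand

## Task

Two rocking paint stands share the hobby desk. On the stand that carries the white motorcycle frame, press the bare round pad at the other end of the arm all the way down, so that the frame tips up and stays up, then let go. Do not touch the frame itself, and leave the stand with the wheel as it is.

Things in the scene. Friction and masses are not known exactly. Their poses are not given: they have to be found in the camera images.
- frame_pad (a point): Centre of the top face of the round black rubber pad (44 mm across) to press, at one end of the flat aluminium arm (26 mm wide) whose other end carries the white motorcycle frame. Axes turn with the arm: x along it from pad to frame, y along the axle, z out of the pad. The axle lies 100 mm along +x and 10 mm along -z. Height over the desk: about 120 mm fully up, 85 level, 47 fully down.
- frame_cradle (a joint): Rocking angle of that arm, rad: 0 level, positive is pad down and frame up; stops at -0.38 and 0.38, starts negative. Level axle 75 mm above the desk on a fixed round foot 120 mm across. Stiff with friction, no spring: the arm stays where it is left. 2 to 4 N straight down on the pad moves it; the pad drifts sideways under 12 mm on the way.
- moto_frame: White plastic model motorcycle frame of thin tubes, 105 mm long, 32 mm wide, 78 mm tall, fixed to the arm's other end; origin on the arm's top face under its middle, 95 mm from the axle, axes as frame_pad. Not to be touched.
- wheel_pad (a point): Centre of the top face of the pad on the other stand, which is alike in every way but carries a lying black model wheel (90 mm across) instead of the frame. Axes as for frame_pad. To be left as it is.

How it is judged:
By the outcome, as a careful person would: the job done as asked, in the order asked, and still so for the second after the job is handed in, with the robot touching nothing.
It also fails if it takes over 26 s, if anything falls off the work surface, if the arm or the gripper's body presses on something with over 40 N, if the wrist force passes 120 N, or if a joint passes its speed limit or range.

## Robot

A 6-joint arm with a two-finger parallel gripper is mounted at the origin on the work surface. World frame = base frame: x ahead of the robot, y to its left, z up, the work surface at z = 0. Lengths are in mm, angles in degrees, forces in N, time in s.
With the tool pointing down it reaches from about 275 to 725 mm from the base axis. Payload 15.9 kg.
Tool frame: the origin (TCP) lies on the mounting face of the last link; the fingertips stand 173 mm ahead of it and the grasp point (between the pads) lies 155 mm ahead of it (bot.tip_extent is the distance from the TCP to the fingertips, in mm); z points along the fingers, y is the direction in which the jaws open and shut (so a half turn about z gives the same grasp; the last joint's range is limited). The gripper opens to 85 mm and grips with 20 to 120 N. Pads are 22 mm wide; open, the fingers measure 114 mm over their backs; the gripper's body (76 mm by 85 mm) begins 54 mm behind the grasp point. The pads swing forward as they close: fully open they stand 13 mm farther back than shut.
Start: joints at [-63.426, 12.198, -1.971, 75.831, 0, 90], TCP at [223.667, -447.168, 404.706] pointing down, gripper open.
Joint ranges: [-170.91, 170.91], [-42.67, 98.43], [-65.05, 77.54], [-120.47, 116.71], [-90, 82.35], [-180, 180]. Speed limits (degrees/s): [108.29, 108.29, 136.94, 147.25, 180, 180].

## Interface

Orientations are given as a 3x3 rotation matrix whose columns are the frame's x, y, z axes.
In Python, from cell import bot gives the robot as it stands.
- The arm moves only by the tool carry_out, never from a script. Its argument "series" is a list that holds one entry, the list of rows, each a list of 7 numbers: the turn, a rotation vector about the tool's x, y, z in rad, then the shift along the tool's x, y, z in mm, then the opening in per cent of the stroke, from 0 (shut) to 100 (fully open). In form: [[[wx, wy, wz, x, y, z, claw], ...]]. A call has 1 to 8 rows; each row shifts and turns the pose as measured when the row begins, along the tool's axes as they then stand; what a row does not reach is not made up. A row lasts 1/10 s, in which the tool goes at most 50 mm and 8.59 degrees, less where a joint would pass 70% of its speed; a pose out of reach is approached as far as the arm can. A call with a gripper value outside its range is refused whole. The fingers move at their own pace and stop on an object; "squeeze" is the grip in N (left out, the last holds). Time passes only in rows, so rows that do not move let the fingers close. It gives the time, the measured TCP pose, the force and the opening at its end, in the units of the state.
- bot.state(): the state, without advancing time (a new reading comes with each control period).
- bot.capture(name): name is "scene" or "top"; returns the picture (480x640x3 uint8, blue, green, red); there is no depth.
- bot.camera_params(name): a dict with "camera_matrix" (3x3 intrinsics, pixels), "k1" (the pictures are not rectified: a ray, as slopes to the right and down, at radius r is drawn at 1 + k1 r^2 times it, then the intrinsics apply), "rvec" (rotation vector, rad) and "tvec" (3), from world to camera coordinates, as OpenCV has them. Camera axes: x right, y down, z forward; pixel columns grow to the right and rows downward; lengths in mm; the calibration is good to about 2 mm. A picture is of the moment at which its call begins. camera_params takes no time and is no camera call.
- bot.close_job(): hands the job in, once; it reports no verdict.
The state is a dict: "time_s": time; "q": joint angles; "qvel": joint speeds; "joint_torque": joint torques, N m; "position": TCP position; "orientation": TCP orientation; "ft_force": force on the tool from outside, world axes, zero at the start; "moment": the same for the moment, N m; "gripper_width": opening from 0.0 (shut) to 1.0 (fully open).
Only numpy, scipy, OpenCV 4.12 (cv2) and the standard library are available. Lean on these libraries where they do the work, as an engineer would, in place of code of your own. Each camera call takes 0.05 s, during which the arm holds its last target.

## Working session

There is one attempt and no reset: what is moved stays moved. The work goes in short steps, Python scripts to look and compute and a tool call to move; the robot and the scene stay as the last step left them, time stands still between calls to the robot, and variables do not carry over. Pictures are saved under pics/ and viewed, and the job is handed in when it is done.

Besides the shell and the picture viewer there is one more tool, called after ">>>" as a command line: name --argument value ..., lists and objects as JSON in quotes. carry_out: Moves the arm, as the interface text tells. Its arguments: {"type":"object","properties":{"series":{"type":"array"},"squeeze":{"type":"number"}},"required":["series"]}

```bash
mkdir -p pics; ls; python3 - <<'E'
from cell import bot
import cv2
for n in("scene","top"):
    cv2.imwrite(f"pics/{n}0.png",bot.capture(n)); print(n,bot.camera_params(n))
s=bot.state(); print(s["time_s"],s["position"],s["orientation"],s["ft_force"],s["gripper_width"])
E
```

```text
pics
scene {'camera_matrix': array([[550.60818449,   0.        , 319.21719442],
       [  0.        , 550.60818449, 238.29964938],
       [  0.        ,   0.        ,   1.        ]]), 'k1': 0.023519007961555025, 'rvec': array([ 1.22449134,  2.10993068, -1.12376679]), 'tvec': array([ 299.24548784, -181.99502098, 1358.29425991])}
top {'camera_matrix': array([[485.32886795,   0.        , 313.45601798],
       [  0.        , 485.32886795, 244.25286594],
       [  0.        ,   0.        ,   1.        ]]), 'k1': -0.0031519489751092723, 'rvec': array([ 2.1823853 , -2.187071  ,  0.08243824]), 'tvec': array([-33.37220718, 584.96859966, 852.2991356 ])}
0.1 [ 223.61820626 -447.06638102  404.27196295] [[ 8.94355019e-01  4.47357702e-01 -4.30790412e-04]
 [ 4.47357910e-01 -8.94354575e-01  8.91783388e-04]
 [ 1.36667917e-05 -9.90288447e-04 -9.99999510e-01]] [ 0.61244829 -0.79853376  0.11926566] 0.9959297704938398
```

View pics/scene0.png

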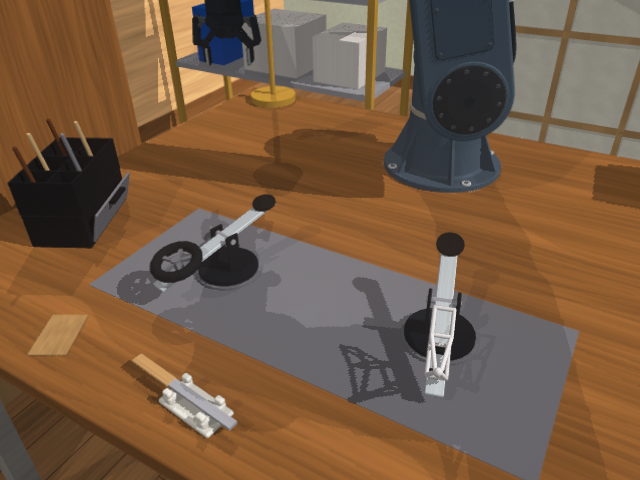

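View pics/top0.png

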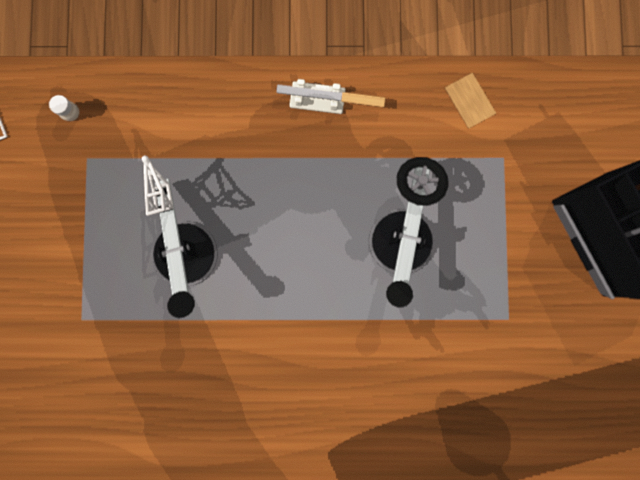

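The frame stand's bare pad is at about (180,304) in top and (450,244) in scene. The wheel stand's pad is at (400,294) in top and (264,202) in scene. Next I'll triangulate the frame pad and fit the axle.

```bash
cat > h.py <<'E'
import numpy as np,cv2
from cell import bot
from scipy.optimize import least_squares
def proj(n,P):
    c=bot.camera_params(n);R=cv2.Rodrigues(c["rvec"])[0]
    return cv2.projectPoints(np.atleast_2d(np.asarray(P,float)),c["rvec"],c["tvec"],c["camera_matrix"],np.array([c["k1"],0,0,0.]))[0][:,0]
def blob(img,uv,r,th=45):
    x,y=uv;sub=img[y-r:y+r+1,x-r:x+r+1].max(2)<th
    n,l,s,c=cv2.connectedComponentsWithStats(sub.astype(np.uint8))
    k=l[r,r]; return c[k]+[x-r,y-r],s[k]
def tri(d):
    f=lambda P:np.concatenate([proj(n,P)[0]-uv for n,uv in d.items()])
    r=least_squares(f,[450,0,90]);return r.x,r.fun
E
python3 - <<'E'
from h import *
t=cv2.imread("pics/top0.png");s=cv2.imread("pics/scene0.png")
a,sa=blob(t,(180,304),20);b,sb=blob(s,(450,244),20);print(a,sa,b,sb)
P,f=tri({"top":a,"scene":b});print("pad",P,f)
a2,sa=blob(t,(400,294),20);b2,sb=blob(s,(264,202),18);print(a2,sa,b2,sb);print("wpad",*tri({"top":a2,"scene":b2}))
big=lambda im,x,y,r,k:cv2.resize(im[y-r:y+r,x-r:x+r],None,fx=k,fy=k,interpolation=cv2.INTER_NEAREST)
cv2.imwrite("pics/z0.png",np.hstack([big(t,175,240,90,2.2),big(s,445,310,90,2.2)]) if 0 else np.hstack([cv2.resize(big(t,175,240,90,1),(400,400)),cv2.resize(big(s,445,310,90,1),(400,400))]))
E
```

```text
[180.54423077 304.18461538] [  8   8  26  26 520] [449.65618449 243.82599581] [  7   9  27  23 477]
pad [482.81759849 176.85646742 117.4493055 ] [-0.03871339  0.01738908 -0.04233068  0.00780037]
[399.16367265 293.60678643] [  7   8  26  25 501] [263.21153846 202.37692308] [  7  11  22  16 260]
wpad [ 498.53073948 -173.64537493  102.11845874] [ 0.16215542 -0.10724433  0.22114837  0.01540958]
```

View pics/z0.png

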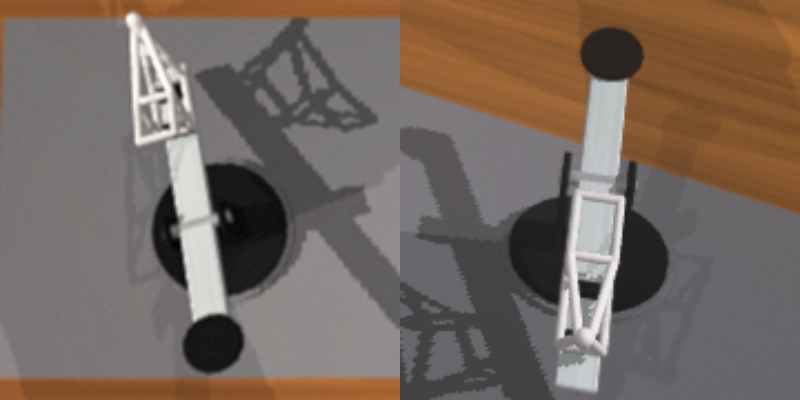

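```bash
python3 - <<'E'
from h import *
from scipy.spatial.transform import Rotation as Ro
# arm model: pad, axle; fit yaw, pad xy, theta to pad centre (2 cams), top arm/axle crossing
t=cv2.imread("pics/top0.png")
obs=[("top",(180.54,304.18)),("scene",(449.66,243.83))]
ax=[("top",(174.1,249.9)),("scene",(445-90+597*.45/2*1 if 0 else 445-90+597*.45-180,310-90+181*.45))]
def mdl(p):
    x,y,yaw,th=p  # axle xy
    d=np.array([np.cos(yaw),np.sin(yaw),0]);z=np.array([0,0,1.])
    e=d*np.cos(th)+z*np.sin(th); n=z*np.cos(th)-d*np.sin(th)
    A=np.array([x,y,75]); pad=A-100*e+10*n; mid=A+10*n
    return A,pad,mid,n
def f(p):
    A,pad,mid,n=mdl(p); r=[]
    for nm,uv in obs:r+=list(proj(nm,pad-2*n)[0]-uv)
    for nm,uv in ax:r+=list((proj(nm,mid)[0]-uv)*.7)
    return np.array(r)
r=least_squares(f,[570,190,.1,-.3]);A,pad,mid,n=mdl(r.x)
print(r.x,r.fun.round(2),A,pad)
s=bot.state();R=s["orientation"]
yaw=r.x[2];d=np.array([np.cos(yaw),np.sin(yaw),0])
Rg=np.column_stack([d,np.cross([0,0,-1],d),[0,0,-1]])
print(Ro.from_matrix(R.T@Rg).as_rotvec())
print("shift tool",R.T@(np.array([pad[0],pad[1],0])-[*s["position"][:2],0]))
for th in(-.38,0,.38): print(th,mdl([*r.x[:3],th])[1])
E
```

```text
[ 5.70686151e+02  2.01057258e+02  2.68937528e-01 -3.59020175e-01] [-0.11 -0.18 -0.06  0.03 -1.61 -1.16 -0.68 -2.65] [570.68615133 201.05725767  75.        ] [483.8147055  177.11421721 119.49812033]
[-9.88484417e-04  8.28659682e-05  1.94871427e-01]
shift tool [ 5.11940173e+02 -4.41837865e+02  4.44543731e-01]
-0.38 [484.73376184 177.36752257 121.3786933 ]
0 [474.28077662 174.48652703  85.        ]
0.38 [477.58201647 175.396397    47.19459941]
```

>>> carry_out --series '[[[0,0,0.1,0,0,0,0],[0,0,0.095,0,0,0,0],[0,0,0,29,-37,0,0],[0,0,0,29,-37,0,0],[0,0,0,29,-37,0,0],[0,0,0,29,-37,0,0],[0,0,0,29,-37,0,0],[0,0,0,29,-37,0,0]]]' --squeeze 40

```text
time_s: 0.9
position: [335.3, -182.9, 401.7]
orientation: [[0.969, 0.248, -0.003], [0.248, -0.969, 0.004], [-0.002, -0.005, -1.0]]
ft_force: [1.8, -1.3, 0.2]
gripper_width: -0.001
```

>>> carry_out --series '[[[0,0,0,29,-38,0,0],[0,0,0,29,-38,0,0],[0,0,0,29,-38,0,0],[0,0,0,29,-38,0,0],[0,0,0,29,-38,0,0],[0,0,0,29,-38,0,0],[0,0,0,29,-38,0,0],[0,0,0,29,-38,0,0]]]'

```text
time_s: 1.7
position: [493.8, 156.4, 402.3]
orientation: [[0.955, 0.296, -0.011], [0.296, -0.955, 0.027], [-0.002, -0.028, -1.0]]
ft_force: [0.7, -1.0, -0.8]
gripper_width: 0.001
```

```bash
cat > g.py <<'E'
from h import *
import sys
def to(x,y,z):
    from scipy.spatial.transform import Rotation as Ro
    s=bot.state();R=s["orientation"];d=np.array([np.cos(.269),np.sin(.269),0])
    Rg=np.column_stack([d,np.cross([0,0,-1],d),[0,0,-1]])
    print("t",s["time_s"],"pos",s["position"].round(1),"F",s["ft_force"].round(1))
    print("rot",Ro.from_matrix(R.T@Rg).as_rotvec().round(4),"shift",(R.T@(np.array([x,y,z])-s["position"])).round(1))
to(*map(float,sys.argv[1:]))
E
python3 g.py 482 176.5 320
```

```text
t 1.7 pos [493.8 156.4 402.3] F [ 0.7 -1.  -0.8]
rot [-0.0284  0.0027  0.0318] shift [ -5.1 -20.4  83. ]
```

>>> carry_out --series '[[[-0.028,0.003,-0.03,-5,-20,10,0],[0,0,0,0,0,20,0],[0,0,0,0,0,20,0],[0,0,0,0,0,15,0],[0,0,0,0,0,0,0]]]'

```text
time_s: 2.2
position: [486.2, 175.1, 333.0]
orientation: [[0.941, 0.338, -0.003], [0.338, -0.941, 0.003], [-0.002, -0.004, -1.0]]
ft_force: [-0.0, -0.4, 0.3]
gripper_width: -0.002
```

```bash
python3 g.py 482 176.5 305; python3 - <<'E'
from h import *
t=bot.capture("top");s=bot.capture("scene")
c=lambda im,x,y,r:cv2.resize(im[max(y-r,0):y+r,x-r:x+r],(400,400))
cv2.imwrite("pics/a1.png",np.hstack([c(t,175,270,110),c(s,445,240,110)]))
print(bot.tip_extent, bot.state()["orientation"].round(3))
E
```

```text
t 2.2 pos [486.2 175.1 333. ] F [-0.  -0.4  0.3]
rot [-0.0039  0.0022  0.0761] shift [-3.4 -2.7 28. ]
173.4 [[ 0.941  0.338 -0.001]
 [ 0.338 -0.941  0.004]
 [ 0.001 -0.004 -1.   ]]
```

View pics/a1.png

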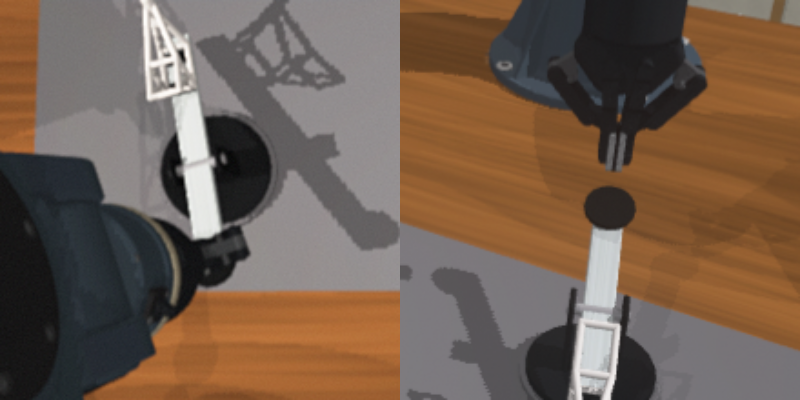

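The closed fingertips hang about 40 mm above the frame pad (scene crop about (615,165) against the pad at (610,208)). The frame end is clear. I'll centre the tips, fix the yaw and descend.

>>> carry_out --series '[[[-0.004,0.002,0.075,-5,-3,5,0],[0,0,0,0,0,12,0],[0,0,0,0,0,10,0],[0,0,0,0,0,0,0]]]'

```text
time_s: 2.7
position: [489.3, 153.5, 310.2]
orientation: [[0.956, 0.295, 0.001], [0.295, -0.955, 0.019], [0.007, -0.018, -1.0]]
ft_force: [-0.5, 0.2, -0.3]
gripper_width: -0.001
```

```bash
python3 g.py 480 176 225
```

```text
t 2.7 pos [489.3 153.5 310.2] F [-0.5  0.2 -0.3]
rot [-0.0182 -0.0068  0.0303] shift [ -2.8 -22.6  85.6]
```

>>> carry_out --series '[[[0,0,0,0,0,0,0],[0,0,0,0,0,0,0]]]'

```text
time_s: 2.9
position: [489.4, 154.1, 310.7]
orientation: [[0.955, 0.296, 0.002], [0.296, -0.955, 0.019], [0.008, -0.018, -1.0]]
ft_force: [0.4, 1.0, -1.5]
gripper_width: -0.0
```

```bash
python3 g.py 480 176 300; python3 - <<'E'
from h import *
s=bot.state();print(s["q"],s["qvel"],s["joint_torque"])
cv2.imwrite("pics/a2.png",bot.capture("scene")[130:430,300:600])
E
python3 g.py 480 176 300
```

```text
t 2.9 pos [489.4 154.1 310.7] F [ 0.4  1.  -1.5]
rot [-0.0181 -0.0073  0.0314] shift [ -2.6 -23.5  11.1]
[ 17.19728862  15.5814604  -11.37125378  62.61355016   1.03106584
 179.99039021] [ 0.24964429  0.01606368  0.55687394  0.25455472  0.12631306 -0.05232699] [-2.25493102e-01 -7.17874074e+01  4.65002310e+01 -2.11448078e-01
  8.29054462e-02  1.19426882e-04]
t 2.95 pos [489.4 154.2 310.8] F [-0.3 -0.8 -0.1]
rot [-0.0181 -0.0075  0.0315] shift [ -2.6 -23.4  11.2]
```

View pics/a2.png

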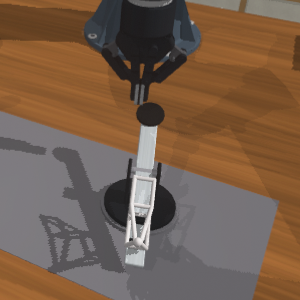

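The last joint sits at its 180° limit, which caused the side shift. I'll turn the yaw back about 7°, since exact yaw doesn't matter here, and re-centre.

>>> carry_out --series '[[[-0.018,-0.007,-0.11,0,0,0,0],[0,0,0,-3,-23,0,0],[0,0,0,0,0,0,0]]]'

```text
time_s: 3.25
position: [477.6, 174.9, 311.8]
orientation: [[0.915, 0.403, 0.003], [0.403, -0.915, -0.0], [0.003, 0.001, -1.0]]
ft_force: [1.0, 0.1, 0.1]
gripper_width: 0.002
```

```bash
python3 g.py 480 176 300; python3 -c "
from cell import bot
print(bot.state()['q'].round(1),bot.state()['orientation'].round(3))"
```

```text
t 3.25 pos [477.6 174.9 311.8] F [1.  0.1 0.1]
rot [ 0.0012 -0.0029  0.1462] shift [ 2.6 -0.  11.8]
[ 2.010e+01  1.520e+01 -1.170e+01  6.290e+01 -1.000e-01  1.763e+02] [[ 0.915  0.403  0.003]
 [ 0.403 -0.915 -0.   ]
 [ 0.003  0.001 -1.   ]]
```

>>> carry_out --series '[[[0,0,0,3,0,8,0],[0,0,0,0,0,6,0],[0,0,0,0,0,6,0],[0,0,0,0,0,6,0],[0,0,0,0,0,6,0],[0,0,0,0,0,6,0]]]'

```text
time_s: 3.85
position: [481.5, 175.6, 271.4]
orientation: [[0.915, 0.403, 0.004], [0.403, -0.915, 0.0], [0.004, 0.002, -1.0]]
ft_force: [-1.3, 0.0, 2.9]
gripper_width: 0.001
```

```bash
python3 g.py 478 175.5 225;python3 -c "
from h import *
cv2.imwrite('pics/a3.png',bot.capture('scene')[130:430,300:600])"
```

```text
t 3.85 pos [481.5 175.6 271.4] F [-1.3  0.   2.9]
rot [ 0.0014 -0.0042  0.1455] shift [-3.4 -1.4 46.4]
```

View pics/a3.png

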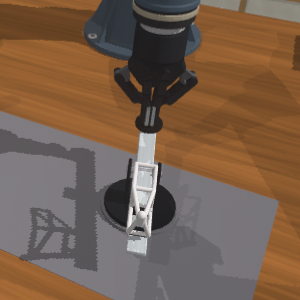

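The tips are on the pad (crop about (150,123)) and the arm is moving under about 3 N. I'll continue down.

>>> carry_out --series '[[[0,0,0,-1,0,6,0],[0,0,0,-1,0,6,0],[0,0,0,-1,0,6,0],[0,0,0,0,0,6,0],[0,0,0,0,0,6,0]]]'

```text
time_s: 4.4
position: [479.0, 174.4, 238.6]
orientation: [[0.915, 0.403, 0.005], [0.403, -0.915, 0.001], [0.005, 0.001, -1.0]]
ft_force: [0.6, 0.2, 2.0]
gripper_width: -0.001
```

```bash
python3 g.py 478 175.5 225
```

```text
t 4.4 pos [479.  174.4 238.6] F [0.6 0.2 2. ]
rot [ 0.0011 -0.0053  0.1455] shift [-0.5 -1.4 13.6]
```

>>> carry_out --series '[[[0,0,0,0,0,4,0],[0,0,0,0,0,4,0],[0,0,0,0,0,2,0]]]'

```text
time_s: 4.7
position: [479.0, 174.3, 227.2]
orientation: [[0.915, 0.403, 0.005], [0.403, -0.915, 0.0], [0.005, 0.002, -1.0]]
ft_force: [0.4, 0.1, 2.2]
gripper_width: -0.001
```

```bash
python3 g.py 478 175.5 225
```

```text
t 4.7 pos [479.  174.3 227.2] F [0.4 0.1 2.2]
rot [ 0.0014 -0.005   0.1454] shift [-0.5 -1.5  2.2]
```

>>> carry_out --series '[[[0,0,0,0,0,2,0],[0,0,0,0,0,1,0]]]'

```text
time_s: 4.9
position: [479.1, 174.3, 223.9]
orientation: [[0.915, 0.403, 0.005], [0.403, -0.915, 0.0], [0.005, 0.002, -1.0]]
ft_force: [1.6, -0.4, 4.7]
gripper_width: 0.001
```

>>> carry_out --series '[[[0,0,0,0,0,1,0]]]'

```text
time_s: 5.0
position: [479.2, 174.4, 223.3]
orientation: [[0.915, 0.403, 0.006], [0.403, -0.915, 0.0], [0.005, 0.002, -1.0]]
ft_force: [-4.6, -1.5, 20.7]
gripper_width: 0.001
```

The force jumped to 21 N with the tip at z≈50, so the arm is on its stop. I'll let go straight up.

>>> carry_out --series '[[[0,0,0,0,0,-2,0],[0,0,0,0,0,-6,0],[0,0,0,0,0,-15,0],[0,0,0,0,0,-25,0],[0,0,0,0,0,-30,0],[0,0,0,0,0,-30,0],[0,0,0,0,0,-20,0],[0,0,0,0,0,0,0]]]'

```text
time_s: 5.8
position: [477.1, 173.8, 357.2]
orientation: [[0.915, 0.403, 0.002], [0.403, -0.915, -0.001], [0.002, 0.002, -1.0]]
ft_force: [-0.2, 0.2, 0.5]
gripper_width: 0.003
```

```bash
python3 g.py 478 175.5 325;python3 - <<'E'
from h import *
s=bot.capture('scene');t=bot.capture('top');cv2.imwrite('pics/a4s.png',s);cv2.imwrite('pics/a4t.png',t)
a=[477.6,175.4,47.2];print(proj('scene',a),proj('top',a))
b,sb=blob(s,tuple(proj('scene',a)[0].round().astype(int)),25);print(b,sb)
c=lambda im,x,y,r:cv2.resize(im[max(y-r,0):y+r,x-r:x+r],(400,400))
cv2.imwrite("pics/a4.png",np.hstack([c(t,175,250,110),c(s,445,270,120)]))
s0=cv2.imread('pics/scene0.png').astype(int);print("wheel diff",abs(s0-s)[190:310,110:290].max(2).__gt__(40).sum())
E
```

```text
t 5.8 pos [477.1 173.8 357.2] F [-0.2  0.2  0.5]
rot [ 0.0016 -0.0019  0.1454] shift [ 1.5 -1.2 32.2]
[[444.87613493 276.51240736]] [[192.3073904  305.22141526]]
[445.10212934 276.65141956] [   0    0   51   51 2536]
wheel diff 2323
```

View pics/a4.png

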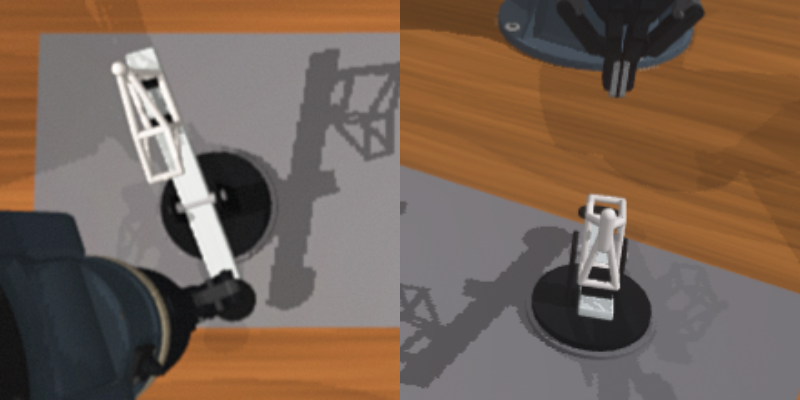

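The frame is tipped up and the tips are clear. The pad's visible part in top is at about (194,304), against (192,305) predicted for fully down. Next I'll look at the whole scene to check the wheel stand, since the pixel difference there may only be shadow.

>>> carry_out --series '[[[0,0,0,-20,0,-25,0],[0,0,0,-40,0,-10,0],[0,0,0,-40,0,0,0],[0,0,0,-20,0,0,0],[0,0,0,0,0,0,0],[0,0,0,0,0,0,0]]]'

```text
time_s: 6.5
position: [361.8, 123.4, 384.4]
orientation: [[0.915, 0.403, -0.011], [0.403, -0.915, -0.005], [-0.012, 0.001, -1.0]]
ft_force: [0.9, 0.6, 0.6]
gripper_width: 0.005
```

```bash
python3 - <<'E'
from h import *
s=bot.capture('scene');t=bot.capture('top');cv2.imwrite('pics/a5s.png',s);cv2.imwrite('pics/a5t.png',t)
a2,sa=blob(t,(400,294),20);b2,sb=blob(s,(264,202),18);print(a2,sa,b2,sb)
for x in((192,305),):print(blob(t,x,22))
for th in(.3,.34,.36,.38):
    A=np.array([570.69,201.06,75]);d=np.array([np.cos(.269),np.sin(.269),0]);z=np.array([0,0,1.])
    e=d*np.cos(th)+z*np.sin(th);n=z*np.cos(th)-d*np.sin(th)
    print(th,proj('top',A-100*e+8*n),proj('scene',A+147*e+10*n))
cv2.imwrite("pics/a5.png",np.hstack([cv2.resize(t[140:340,90:440],(400,230)),cv2.resize(s[150:400,100:535],(400,230))]))
E
```

```text
[399.0583501  293.61770624] [  7   8  25  25 497] [262.54028436 202.88625592] [  7  11  22  16 211]
(array([192.57647059, 304.43529412]), array([ 11,  11,  24,  22, 425], dtype=int32))
0.3 [[191.65664717 306.15160298]] [[438.22557946 339.3189138 ]]
0.34 [[192.07915157 305.49477431]] [[438.83361359 334.90579539]]
0.36 [[192.27833098 305.13649286]] [[439.14104984 332.66843369]]
0.38 [[192.46943768 304.75866063]] [[439.45051215 330.41239161]]
```

View pics/a5.png

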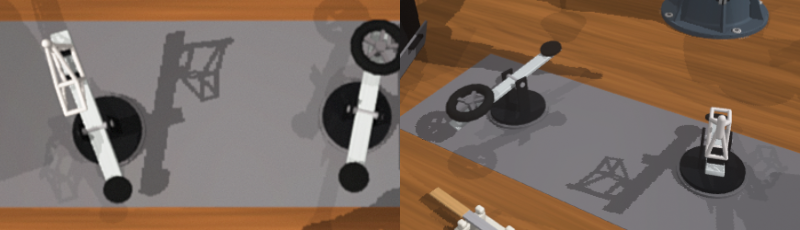

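The pad now measures (192.6,304.4) in top, which matches the fully-down prediction at 0.38 rad. The wheel pad is unmoved: (399.1,293.6) before and after. Handing in.

```bash
python3 -c "
from cell import bot
s=bot.state();print(s['time_s'],s['ft_force'].round(1));print(bot.close_job())"
```

```text
6.6 [-0.4  0.   0.2]
the job is handed in; nothing more can be done
None
```

I pressed the bare pad of the frame's stand down to its stop with the closed fingertips, let go straight up and backed the arm well away. The job was handed in at 6.6 s.

- **Press:** the pad moved under about 2–3 N, then the force rose to 21 N with the fingertips at about 50 mm, which is the stop.
- **Frame:** after release it stays tipped up. The pad measures (192.6, 304.4) in the top picture, against (192.5, 304.8) predicted for 0.38 rad. The fingers touched only the pad.
- **Wheel stand:** its pad is at the same top pixel before and after, within 0.1 px. A raw pixel difference in the scene view did flag changes there. I put that down to the robot's moving shadow, since the pad's blob in that view shifted by under 1 px.
- **Hiccup:** while lining up above the pad, the last joint reached its 180° limit and the tool went about 22 mm sideways in free air. I turned the tool back about 7° and re-centred before touching anything.

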